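# Tip the bread from the serving tray into the pan

## Task

Carry the serving tray by its red handle with the three pieces of bread on it, and tip it low over the aluminium pan so that all three slide off its open front edge into the pan, without being flung or touched by the gripper. Then set the empty tray back flat and square on the wooden board, handle to the same side as before, and let go. Leave the pan and the other things where they stand.

Things in the scene. Friction and masses are not known exactly. Their poses are not given: they have to be found in the camera images.
- tray: Dark steel serving tray, 200 mm along its x, 160 mm along y, floor 3 mm thick, 22 mm high walls on the long sides (+-y) and at the back (+x); open at the front (-x), which starts towards the robot. A red handle bar stands over the back wall, leaning 0.3 rad outwards (top towards +x). Origin: centre of the underside; z up. About 0.3 kg, starting on the wooden board.
- tray_grip (a point): Middle of the red handle bar, 116 mm along +x and 62 mm above the tray's origin. The bar is a flat slab, 14 mm thick (grasp across this), 90 mm long along the tray's y, 36 mm tall; its top leans 0.3 rad from the tray's z towards +x; it spans 43 to 81 mm above the tray's underside. This point's axes are the tray's (not leaning).
- tray_lip (a point): Middle of the tray's open front edge, on top of its floor: 100 mm along the tray's -x and 3 mm above its underside. Axes as the tray's.
- board: Wooden board fixed on the table, 270 mm along its x, 200 mm along its y, 18 mm thick; the tray starts on it, its x roughly along the board's x. Origin: centre of the underside, on the table.
- pan: Open aluminium serving pan, 300 mm along its x, 240 mm along its y, 65 mm high, walls and floor 4 mm, about 0.9 kg, standing loose on the table. Origin: centre of the underside.
- ketchup: Bystander: red squeeze bottle, 58 mm across, 180 mm high. Origin: centre of the underside.
- mustard: Bystander: yellow squeeze bottle, 58 mm across, 180 mm high. Origin: centre of the underside.
- jar: Bystander: amber glass jar with a steel lid, 96 mm across, 140 mm high. Origin: centre of the underside.
- cake: Bystander: chocolate cake under a clear dome on a black base, 230 mm across, 98 mm high. Origin: centre of the underside.
- bread0: A square piece of yellow cornbread with a brown crust, 62 x 50 x 30 mm, about 60 g, starting on the tray. Origin: centre of its underside at the start.
- bread1: A second such piece of cornbread, 62 x 50 x 30 mm, starting on the tray. Origin: centre of its underside at the start.
- bread2: A round, domed golden-brown bread roll, 66 mm across, 34 mm high, about 50 g, starting on the tray. Origin: centre of its underside at the start.
- bread0_mid (a point): Middle of the first cornbread, 15 mm above the underside it starts on.
- bread1_mid (a point): Middle of the second cornbread, 15 mm above the underside it starts on.
- bread2_mid (a point): Middle of the bread roll, 15 mm above the underside it starts on.
Mind the look-alikes: they are no part of the job. Leave any pink or white look-alike of the bread1 alone.

How it is judged:
By the outcome, as a careful person would: the job done as asked, in the order asked, and still so for the second after the job is handed in, with the robot touching nothing.
It also fails if it takes over 69 s, if anything falls off the work surface, if the arm or the gripper's body presses on something with over 40 N, if the wrist force passes 120 N, or if a joint passes its speed limit or range.

## Robot

A 6-joint arm with a two-finger parallel gripper is mounted at the origin on the work surface. World frame = base frame: x ahead of the robot, y to its left, z up, the work surface at z = 0. Lengths are in m, angles in rad, forces in N, time in s.
With the tool pointing down it reaches from about 0.3 to 0.825 m from the base axis. Payload 5.4 kg.
Tool frame: the origin (TCP) lies at the very end of the fingers, on their centre line; the grasp point (between the pads) lies 19 mm behind it; z points along the fingers, y is the line along which they close (so a half turn about z gives the same grasp; the last joint's range is limited). The gripper opens to 92 mm and grips with 3 to 60 N. Pads are 20 mm wide; open, the fingers measure 128 mm over their backs; the gripper's body (75 mm by 189 mm) begins 69 mm behind the grasp point.
Start: joints at [-1.423, 0.158, 1.597, -0, 1.386, -0.21], TCP at [0.201, -0.539, 0.215] pointing down, gripper open.
Joint ranges: [-2.91, 2.91], [-0.94, 2.29], [0.18, 2.7], [-1.29, 4.43], [0.17, 2.64], [-3, 3]. Speed limits (rad/s): [2.57, 2.57, 3.14, 3.14, 3.14, 3.14].

## Interface

Orientations are given as a rotation vector (axis times angle).
In Python, from workcell import bot gives the robot as it stands. Calls block until the motion is done:
- bot.goto(position, orientation): joint-space move of the TCP to a pose.
- bot.line_to(position, rot=None, max_speed=0.15): straight line of the TCP; rot=None keeps the orientation; max_speed is the mean speed in m/s.
- bot.set_joints(angles): joint-space move.
- bot.set_gripper(opening, newtons=None): opening from 0.0 (shut) to 1.0 (fully open); newtons is the grip in N (None keeps the last); returns when the fingers have stopped.
- bot.hold(seconds).
- bot.inverse_kinematics(position, orientation): joint angles nearest the present ones, or None.
- bot.read_camera(name): name is "scene" or "side" or "wrist"; returns a dict with "pixels" (420x560x3 uint8, blue, green, red), "fx", "fy", "cx", "cy" (pixels), "R" (3x3) and "t" (3): a world point X has camera coordinates R X + t. Camera axes: x right, y down, z forward; pixel columns grow to the right and rows downward; lengths in m; the calibration is good to about 2 mm. A picture is of the moment at which its call begins. There is no depth.
A pose or a line that the arm cannot do raises bot.MotionError and nothing moves.
- bot.job_done(): hands the job in; it is judged then, once.
Readings, each from a call of its own:
- bot.current_clock(): time.
- bot.current_joints(): joint angles.
- bot.current_joint_vel(): joint speeds.
- bot.current_effort(): joint torques, N m.
- bot.current_ee_pos(): TCP position.
- bot.current_tool_rot(): TCP orientation.
- bot.current_contact_force(): force on the tool from outside, world axes, zero at the start.
- bot.current_ft_torque(): the same for the moment, N m.
- bot.current_opening(): opening from 0.0 (shut) to 1.0 (fully open).
- bot.current_grip_force(): force on a finger pad.
Only numpy, scipy, OpenCV 4.12 (cv2) and the standard library are available. Lean on these libraries where they do the work, as an engineer would, in place of code of your own. Each camera call takes 0.05 s, during which the arm holds its last target. There are 200 camera calls.

## Working session

There is one attempt and no reset: what is moved stays moved. The work goes in short steps, each a Python script; the robot and the scene stay as the last script left them, time stands still between calls to the robot, and variables do not carry over. Pictures are saved under pics/ and viewed, at most 10 in all, crops included, and the job is handed in when it is done.

```bash
mkdir -p pics; ls; python3 - <<'E'
from workcell import bot
import cv2, json
for n in("scene","side"):
    c=bot.read_camera(n); cv2.imwrite(f"pics/{n}0.png",c["pixels"]); print(n,c["fx"],c["cx"],c["cy"],c["R"],c["t"])
E
```

```text
pics
scene 407.7862937604144 278.6678537645336 209.67564114641087 [[-0.82896514  0.55912639  0.01394529]
 [ 0.40638037  0.61925928 -0.67184294]
 [-0.38428087 -0.55126729 -0.74056235]] [ 0.49005018 -0.18590342  1.55227345]
side 520.625699824715 279.26165976561083 216.47318243293412 [[-0.95982844 -0.28036186 -0.0112513 ]
 [-0.15898936  0.57647084 -0.80150094]
 [ 0.23119633 -0.76751456 -0.59788766]] [0.52463171 0.1490335  1.59007145]
```

View pics/scene0.png

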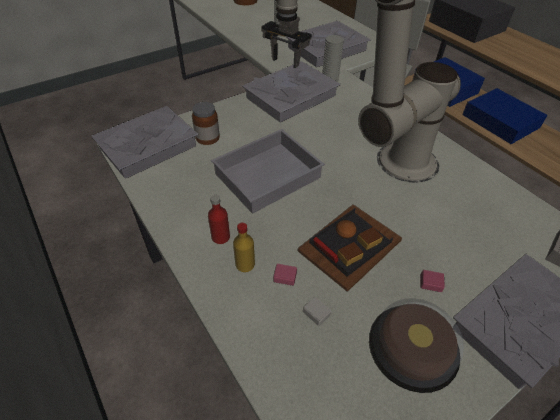

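View pics/side0.png

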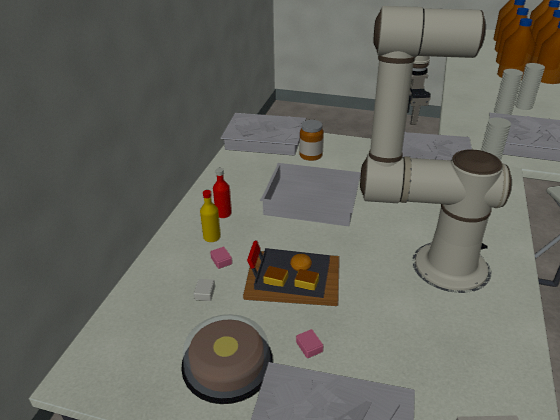

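The loaded tray is at scene (350,245) and side (293,275). The empty open pan is at scene (268,170) and side (310,193). The foil-covered trays, the pink blocks and the white block are look-alikes. I'll confirm this in an enlarged crop.

```bash
python3 - <<'E'
import cv2, numpy as np
a=cv2.imread("pics/scene0.png");b=cv2.imread("pics/side0.png")
f=lambda im,x,y,w,h:cv2.resize(im[y:y+h,x:x+w],(400,300),interpolation=cv2.INTER_CUBIC)
o=np.vstack([np.hstack([f(a,290,200,120,90),f(a,205,125,128,96)]),np.hstack([f(b,236,234,112,84),f(b,252,150,120,90)])])
cv2.imwrite("pics/crop.png",cv2.convertScaleAbs(o,alpha=1.6))
E
```

```text
(no output)
```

View pics/crop.png

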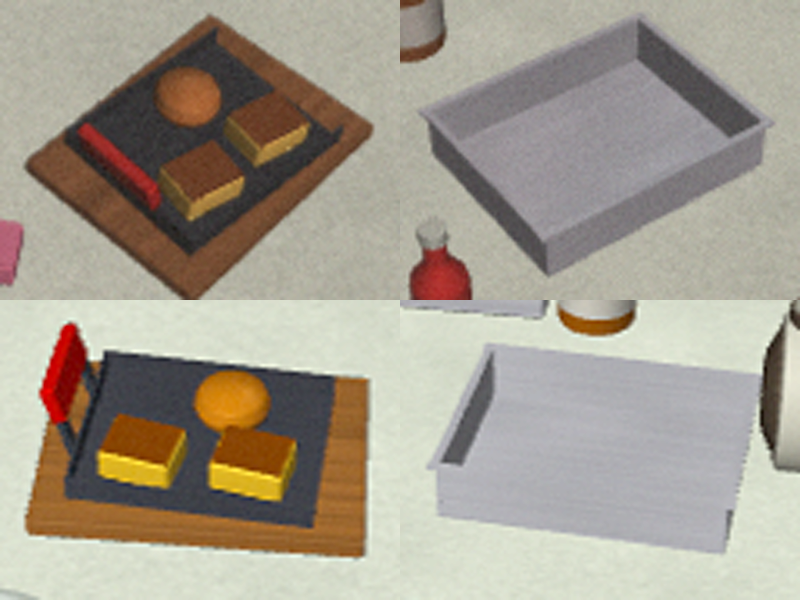

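The crop confirms it. The tray carries the roll and two brown-crusted cornbreads, with the red handle on the +x side, and the only open pan is the middle one. Next I'll fit the poses from keypoints in both views.

```bash
cat > h.py <<'E'
import numpy as np, cv2
from scipy.optimize import least_squares
from scipy.spatial.transform import Rotation as R
def proj(c,X):
    p=np.atleast_2d(X)@np.array(c["R"]).T+np.array(c["t"]); return p[:,:2]/p[:,2:]*[c["fx"],c["fy"]]+[c["cx"],c["cy"]]
def wpts(p,z,L):
    c,s=np.cos(p[2]),np.sin(p[2]); L=np.array(L,float)
    return np.c_[p[0]+c*L[:,0]-s*L[:,1],p[1]+s*L[:,0]+c*L[:,1],z+L[:,2]]
def fit(obs,z,p0):
    "obs: list of (cam, local pts, pixels)"
    f=lambda p:np.concatenate([(proj(c,wpts(p,z,L))-px).ravel() for c,L,px in obs])
    r=least_squares(f,p0,loss="soft_l1"); return r.x,f(r.x).reshape(-1,2).round(1)
E
cat > m.py <<'E'
from h import *; from workcell import bot
import json
A=bot.read_camera("scene");B=bot.read_camera("side")
cv=lambda pts,s,o:np.array(pts)/s+np.array(o)
T=lambda p:cv(p,3.3333,(290,200)); P=lambda p:cv(p,3.125,(205,125)); T2=lambda p:cv(p,3.5714,(236,234)); P2=lambda p:cv(p,3.3333,(252,150))
tray=fit([(A,[(100,80,0),(-100,80,22),(-100,-80,22),(100,-80,22)]@np.eye(3)/1e3,T([(190,255),(341,127),(214,29),(65,130)])),
 (B,[(-100,-80,22),(-100,80,0),(100,-80,22),(100,80,0)]@np.eye(3)/1e3,T2([(335,77),(313,227),(107,52),(67,197)]))],.018,[.5,.15,0])
board=fit([(A,[(-135,-100,18),(-135,100,18),(135,-100,18)]@np.eye(3)/1e3,T([(210,13),(373,128),(27,165)])),
 (B,[(135,100,18),(-135,100,18),(-135,-100,18),(135,-100,18)]@np.eye(3)/1e3,T2([(28,230),(363,245),(370,80),(45,65)]))],0,[.5,.15,0])
pan=fit([(A,[(-150,-120,65),(-150,120,65),(150,120,65),(150,-120,65),(150,120,0)]@np.eye(3)/1e3,P([(240,13),(373,123),(153,235),(20,113),(148,275)])),
 (B,[(150,-120,65),(-150,-120,65),(150,120,65),(-150,120,65),(150,120,0),(-150,120,0)]@np.eye(3)/1e3,P2([(90,45),(360,75),(37,168),(335,210),(40,217),(325,252)]))],0,[.5,-.3,0])
for n,v in(("tray",tray),("board",board),("pan",pan)): print(n,v[0].round(4),v[1].tolist())
json.dump(dict(tray=list(tray[0]),board=list(board[0]),pan=list(pan[0])),open("poses.json","w"))
c=[(135,0),(0,0)]
def draw(im,c,p,z,L):
    q=proj(c,wpts(p,z,np.array(L)/1e3)); cv2.polylines(im,[((q+.5)*3*16).round().astype(int).reshape(-1,1,2).astype(np.int32)],True,(0,255,0),1,cv2.LINE_AA,4)
o=[]
for c,(x,y) in((A,(205,120)),(B,(240,155))):
    im=cv2.convertScaleAbs(cv2.resize(c["pixels"],None,fx=3,fy=3,interpolation=cv2.INTER_CUBIC),alpha=1.5)
    for z in(0,22): draw(im,c,tray[0],.018,[(-100,-80,z),(-100,80,z),(100,80,z),(100,-80,z)])
    for z in(0,65): draw(im,c,pan[0],0,[(-150,-120,z),(-150,120,z),(150,120,z),(150,-120,z)])
    draw(im,c,board[0],.018,[(-135,-100,0),(-135,100,0),(135,100,0),(135,-100,0)])
    draw(im,c,tray[0],.018,[(121.3,-45,79),(121.3,45,79),(110.7,45,45),(110.7,-45,45)])
    h=530; w=600 if c is A else 360
    o.append(cv2.resize(im[3*y:3*y+h,3*x:3*x+w],None,fx=.83,fy=.83))
cv2.imwrite("pics/ov.png",np.hstack(o)); print(np.hstack(o).shape)
E
python3 m.py
```

```text
tray [0.4497 0.1877 0.1055] [[0.0, 0.3], [0.8, -0.6], [0.4, -1.0], [0.3, -0.7], [-0.1, -0.6], [-0.1, 0.2], [-1.1, -0.7], [-0.8, 0.2]]
board [0.4502 0.194  0.1987] [[-0.2, 0.5], [1.7, -0.8], [0.2, 0.5], [-1.9, -0.6], [0.7, 0.4], [-1.6, -0.7], [2.4, -0.6]]
pan [ 0.4863 -0.2204  0.0553] [[-0.1, 0.8], [-1.3, -0.9], [-0.9, -0.1], [2.9, -0.7], [1.3, 0.5], [0.3, 0.6], [-0.6, 0.5], [0.1, -0.5], [-0.9, -2.1], [-0.2, 0.2], [0.7, 0.9]]
(440, 797, 3)
```

View pics/ov.png

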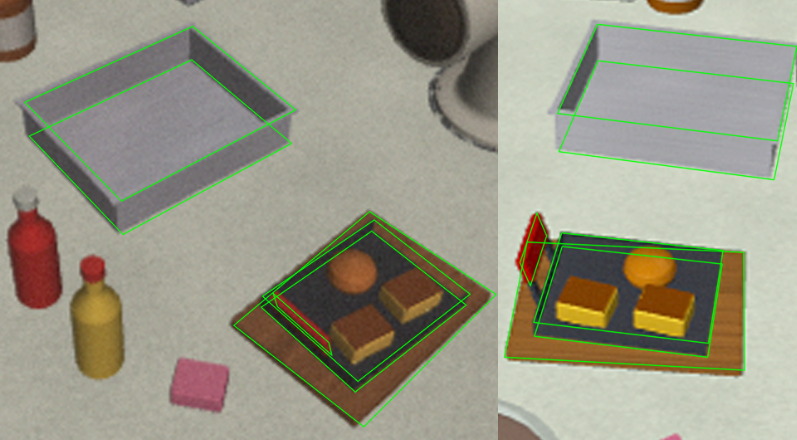

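The overlay shows tray, pan and handle matching to about 1 px, with the tray's yaw different from the board's. Next I'll refine the board and pan from their silhouettes, locate the bottles, and check the arm's reach for the pour.

```bash
cat > s.py <<'E'
from h import *; from workcell import bot
import json
from scipy.optimize import minimize
D=json.load(open("poses.json")); A=bot.read_camera("scene");B=bot.read_camera("side")
G=[cv2.GaussianBlur(c["pixels"],(3,3),0).astype(np.float32) for c in(A,B)]
def sil(p,hx,hy,h):
    L=np.array([(sx*hx,sy*hy,z) for sx in(-1,1) for sy in(-1,1) for z in(0,h)])
    s=0
    for c,g in zip((A,B),G):
        q=cv2.convexHull(proj(c,wpts(p,0,L)).astype(np.float32))[:,0]; m=q.mean(0)
        for a,b in zip(q,np.roll(q,-1,0)):
            n=np.array([b[1]-a[1],a[0]-b[0]]);l=np.hypot(*n);
            if l<8: continue
            n=n/l; n*=np.sign(n@(a-m)); t=np.linspace(.08,.92,60)[:,None]; e=a+(b-a)*t
            v=lambda k:cv2.remap(g,(e+k*n)[:,0].astype(np.float32),(e+k*n)[:,1].astype(np.float32),cv2.INTER_LINEAR)
            s+=l*np.minimum(np.abs(v(1.2)-v(-1.2)).sum(-1),80).mean()
    return -s
for n,a in(("board",(.135,.1,.018)),("pan",(.15,.12,.065))):
    best=min((minimize(sil,np.array(D[n])+[dx,dy,dt],a,method="Nelder-Mead",options=dict(initial_simplex=np.array(D[n])+[dx,dy,dt]+np.array([[0,0,0],[.004,0,0],[0,.004,0],[0,0,.04]]))) for dx in(-.003,.003) for dy in(-.003,.003) for dt in(-.04,.04)),key=lambda r:r.fun)
    print(n,best.x.round(4),best.fun,sil(D[n],*a)); D[n]=list(best.x)
json.dump(D,open("poses.json","w"))
def ray(c,px,z):
    d=np.array(c["R"]).T@[(px[0]-c["cx"])/c["fx"],(px[1]-c["cy"])/c["fy"],1]; o=-np.array(c["R"]).T@c["t"]; return (o+d*(z-o[2])/d[2]).round(3)[:2]
for n,a,b,z in(("ketchup",(215,198),(220,170),.18),("mustard",(242,226),(207,193),.18),("jar",(205,106),(312,125),.14)): print(n,ray(A,a,z),ray(B,b,z))
print(bot.current_clock())
E
cat > k.py <<'E'
from h import *
def tcp(lip,yaw,th):
    "TCP pose for a tray whose lip point, yaw and tip angle (handle up) are given"
    Rt=R.from_euler("zy",[yaw,th]); 
    org=np.array(lip)-Rt.apply([-.1,0,.003]); return tray_tcp(org,Rt)
def tray_tcp(org,Rt):
    z=np.array([-np.sin(.3),0,-np.cos(.3)]); y=S*np.array([np.cos(.3),0,-np.sin(.3)]); x=np.cross(y,z)
    M=Rt*R.from_matrix(np.c_[x,y,z]); return org+Rt.apply(np.array([.116,0,.062])+.019*z), M.as_rotvec()
S=1
E
cat > c.py <<'E'
import k; from k import *; from workcell import bot; import json
D=json.load(open("poses.json")); 
for S in(1,-1):
    k.S=S; p,r=tray_tcp(np.r_[D["tray"][:2],.018],R.from_euler("z",D["tray"][2])); q=bot.inverse_kinematics(p,r); print(S,"grasp",p.round(3),None if q is None else np.round(q,2))
    for yaw in(-.7,-.4,-.1,.055,.3):
      for th in(0,.35,.7,1.0):
        lp=wpts(D["pan"],0,[(.0,0,.12 if th==0 else .05)])[0]; p,r=tcp(lp,yaw,th)
        try: q=bot.inverse_kinematics(p,r)
        except Exception as e: q=None
        print(yaw,th,p.round(3),None if q is None else np.round(q,2))
E
python3 s.py; python3 c.py
```

```text
board [0.4531 0.1845 0.1749] -43030.4296875 -29838.205
pan [ 0.4892 -0.2244  0.0417] -37231.5234375 -33014.945
ketchup [ 0.77  -0.063] [ 0.765 -0.062]
mustard [0.758 0.068] [0.754 0.075]
jar [ 0.56  -0.545] [ 0.566 -0.531]
0.3
1 grasp [0.559 0.199 0.062] [0.13 0.6  1.37 0.01 1.47 0.03]
-0.7 0 [ 0.65  -0.36   0.161] [-0.67  0.93  0.66  0.01  1.85  0.03]
-0.7 0.35 [ 0.654 -0.36   0.033] None
-0.7 0.7 [ 0.639 -0.36  -0.022] None
-0.7 1.0 [ 0.611 -0.36  -0.063] None
-0.4 0 [ 0.683 -0.306  0.161] [-0.56  0.96  0.61 -0.05  1.86 -0.17]
-0.4 0.35 [ 0.685 -0.306  0.022] None
-0.4 0.7 [ 0.664 -0.306 -0.044] None
-0.4 1.0 [ 0.628 -0.306 -0.091] None
-0.1 0 [ 0.699 -0.245  0.161] [-0.46  0.92  0.68 -0.11  1.82 -0.37]
-0.1 0.35 [ 0.7   -0.245  0.017] None
-0.1 0.7 [ 0.676 -0.245 -0.054] None
-0.1 1.0 [ 0.637 -0.245 -0.104] None
0.055 0 [ 0.699 -0.213  0.161] [-0.4   0.88  0.75 -0.13  1.78 -0.47]
0.055 0.35 [ 0.701 -0.213  0.016] None
0.055 0.7 [ 0.676 -0.213 -0.054] None
0.055 1.0 [ 0.637 -0.213 -0.105] None
0.3 0 [ 0.69  -0.162  0.161] [-0.32  0.78  0.89 -0.17  1.71 -0.62]
0.3 0.35 [ 0.692 -0.16
[... 353 characters left out ...]
05  1.86  2.97]
-0.4 0.35 [ 0.685 -0.306  0.022] None
-0.4 0.7 [ 0.664 -0.306 -0.044] None
-0.4 1.0 [ 0.628 -0.306 -0.091] None
-0.1 0 [ 0.699 -0.245  0.161] [-0.46  0.92  0.68 -0.11  1.82  2.77]
-0.1 0.35 [ 0.7   -0.245  0.017] None
-0.1 0.7 [ 0.676 -0.245 -0.054] None
-0.1 1.0 [ 0.637 -0.245 -0.104] None
0.055 0 [ 0.699 -0.213  0.161] [-0.4   0.88  0.75 -0.13  1.78  2.67]
0.055 0.35 [ 0.701 -0.213  0.016] None
0.055 0.7 [ 0.676 -0.213 -0.054] None
0.055 1.0 [ 0.637 -0.213 -0.105] None
0.3 0 [ 0.69  -0.162  0.161] [-0.32  0.78  0.89 -0.17  1.71  2.52]
0.3 0.35 [ 0.692 -0.162  0.019] [-0.29  1.34  0.35 -0.28  2.03  2.49]
0.3 0.7 [ 0.669 -0.162 -0.048] None
0.3 1.0 [ 0.632 -0.162 -0.097] None
```

```bash
sed -i 's/\[yaw,th\]/[yaw,-th]/' k.py; cat > c.py <<'E'
import k; from k import *; from workcell import bot; import json
D=json.load(open("poses.json")); k.S=1
for yaw in(-.3,-.15,.04):
  for th,lx,lz in((0,.03,.13),(.35,.03,.06),(.6,.03,.04),(.8,.03,.03),(1.0,.03,.03)):
    lp=wpts(D["pan"],0,[(lx,0,lz)])[0]; p,r=tcp(lp,yaw,th)
    q=bot.inverse_kinematics(p,r)
    print(yaw,th,p.round(3),None if q is None else np.round(q,2))
# overlay of refined fits
A=bot.read_camera("scene");B=bot.read_camera("side");o=[]
for c,(x,y),w in((A,(205,120),600),(B,(240,155),360)):
    im=cv2.convertScaleAbs(cv2.resize(c["pixels"],None,fx=3,fy=3,interpolation=cv2.INTER_CUBIC),alpha=1.5)
    for p,hx,hy,zs in((D["tray"],.1,.08,(.018,)),(D["board"],.135,.1,(0,.018)),(D["pan"],.15,.12,(0,.065))):
        for z in zs:
            q=proj(c,wpts(p,z,[(-hx,-hy,0),(-hx,hy,0),(hx,hy,0),(hx,-hy,0)])); cv2.polylines(im,[((q+.5)*3).round().astype(np.int32)],True,(0,255,0),1)
    o.append(cv2.resize(im[3*y:3*y+530,3*x:3*x+w],None,fx=.83,fy=.83))
cv2.imwrite("pics/ov2.png",np.hstack(o))
E
python3 c.py
```

```text
-0.3 0 [ 0.72  -0.285  0.171] [-0.51  1.08  0.4  -0.07  1.95 -0.22]
-0.3 0.35 [ 0.694 -0.285  0.167] [-0.6   0.63  1.09  0.11  1.42 -0.33]
-0.3 0.6 [ 0.662 -0.285  0.187] [-0.69  0.37  1.43  0.29  1.17 -0.51]
-0.3 0.8 [ 0.63  -0.285  0.203] [-0.8   0.18  1.68  0.5   1.03 -0.74]
-0.3 1.0 [ 0.593 -0.285  0.221] [-0.93  0.02  1.89  0.76  0.98 -1.03]
-0.15 0 [ 0.727 -0.255  0.171] [-0.46  1.05  0.45 -0.09  1.93 -0.33]
-0.15 0.35 [ 0.701 -0.255  0.17 ] [-0.54  0.6   1.12  0.07  1.4  -0.41]
-0.15 0.6 [ 0.668 -0.255  0.191] [-0.63  0.33  1.47  0.24  1.13 -0.57]
-0.15 0.8 [ 0.635 -0.255  0.208] [-0.73  0.13  1.72  0.44  0.98 -0.79]
-0.15 1.0 [ 0.597 -0.255  0.227] [-0.86 -0.05  1.95  0.71  0.91 -1.09]
0.04 0 [ 0.729 -0.215  0.171] [-0.39  0.99  0.55 -0.13  1.87 -0.45]
0.04 0.35 [ 0.703 -0.215  0.17 ] [-0.47  0.56  1.18  0.01  1.35 -0.51]
0.04 0.6 [ 0.67  -0.215  0.192] [-0.55  0.28  1.53  0.16  1.07 -0.65]
0.04 0.8 [ 0.636 -0.215  0.209] [-0.64  0.07  1.78  0.36  0.9  -0.85]
0.04 1.0 [ 0.598 -0.215  0.229] [-0.77 -0.13  2.02  0.65  0.82 -1.15]
```

View pics/ov2.png

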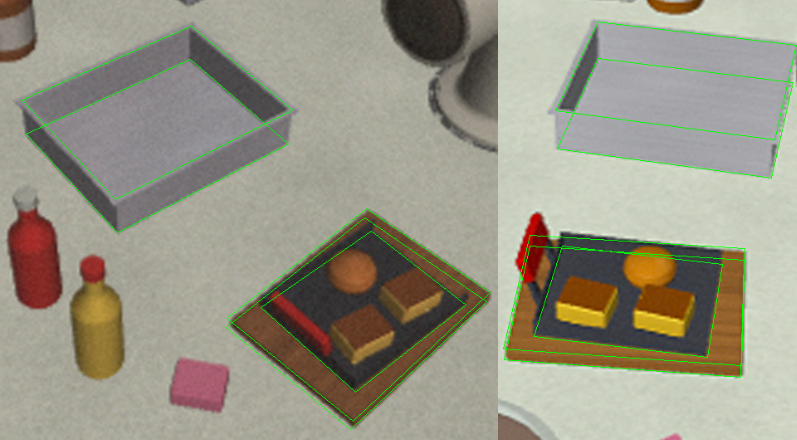

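The refined outlines fit the board, pan and tray well. Now I'll grasp the handle.

```bash
cat > g.py <<'E'
from k import *; from workcell import bot; import json
D=json.load(open("poses.json"))
p,r=tray_tcp(np.r_[D["tray"][:2],.018],R.from_euler("z",D["tray"][2])); z=R.from_rotvec(r).as_matrix()[:,2]
bot.set_gripper(.55,60); bot.goto(p-.1*z,r)
c=bot.read_camera("wrist"); cv2.imwrite("pics/w0.png",cv2.convertScaleAbs(c["pixels"],alpha=1.5))
T=lambda L:proj(c,wpts(D["tray"],.018,L)).round().tolist()
print("grip bar top ends",T([(.1213,-.045,.079),(.1213,.045,.079)]),bot.current_clock())
E
python3 g.py
```

```text
grip bar top ends [[282.0, 269.0], [282.0, 156.0]] 4.1583
```

View pics/w0.png

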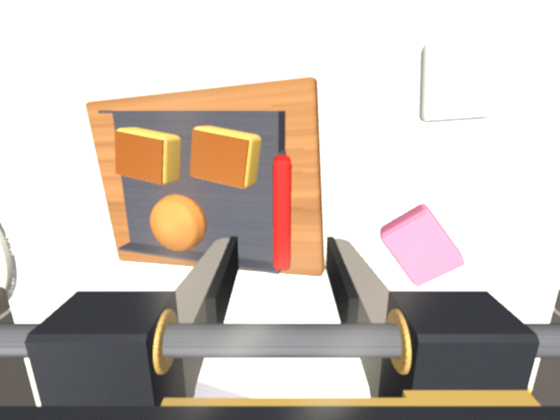

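The bar sits at column 282, rows 156–270, exactly as predicted, and the fingers are centred on it. I'll descend, grip, lift and carry.

```bash
cat > g2.py <<'E'
from k import *; from workcell import bot; import json
D=json.load(open("poses.json"))
Rt=R.from_euler("z",D["tray"][2]); o=np.r_[D["tray"][:2],.018]
p,r=tray_tcp(o,Rt); bot.line_to(p,max_speed=.08); bot.set_gripper(0,60)
print(bot.current_opening(),bot.current_grip_force(),bot.current_contact_force())
bot.line_to(p+[0,0,.1],max_speed=.07)
for n in("scene","side"): cv2.imwrite(f"pics/{n}1.png",bot.read_camera(n)["pixels"])
a=cv2.imread("pics/scene1.png")[170:290,270:430];b=cv2.imread("pics/side1.png")[190:310,210:370]
cv2.imwrite("pics/lift.png",cv2.convertScaleAbs(cv2.resize(np.hstack([a,b]),(800,300),interpolation=cv2.INTER_CUBIC),alpha=1.5))
print(bot.current_opening(),bot.current_contact_force(),bot.current_ft_torque(),bot.current_clock())
E
python3 g2.py
```

```text
0.14828729174908933 59.997305274009705 [ 0.5032973  -0.04258046 -0.66276856]
0.1500521959198517 [-0.29107714  1.17995743 -5.78696712] [ 0.02025968 -0.88735778  0.024306  ] 7.875
```

View pics/lift.png

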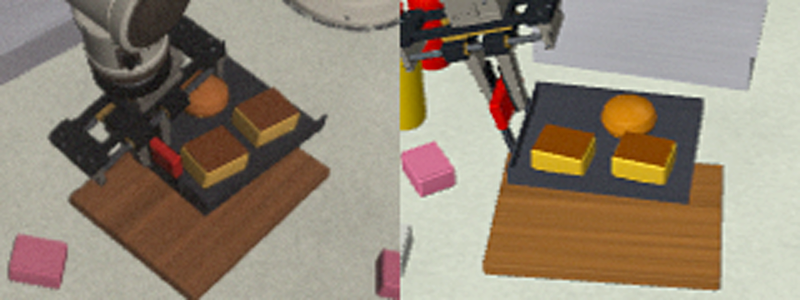

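The tray lifts level and the bread hasn't moved. I'll carry it to the pan and start tipping.

```bash
cat > t.py <<'E'
from k import *; from workcell import bot; import json
D=json.load(open("poses.json")); Y=-.05
def go(lx,lz,th,v,yaw=Y,ly=0):
    p,r=tcp(wpts(D["pan"],0,[(lx,ly,lz)])[0],yaw,th); bot.line_to(p,r,max_speed=v)
def snap(n):
    a=bot.read_camera("scene")["pixels"][100:250,190:390];b=bot.read_camera("side")["pixels"][120:270,210:410]
    cv2.imwrite(f"pics/{n}.png",cv2.convertScaleAbs(cv2.resize(np.hstack([a,b]),(800,300),interpolation=cv2.INTER_CUBIC),alpha=1.5))
E
cat > t1.py <<'E'
from t import *
go(-.08,.14,0,.12)
go(0,.085,.3,.08); go(.05,.035,.4,.06)
for th in np.arange(.4,.651,.05):
    go(.05,.03,th,.05); bot.hold(.25)
    print(th.round(2),bot.current_contact_force().round(2) if hasattr(bot.current_contact_force(),'round') else bot.current_contact_force(),np.round(bot.current_ft_torque(),2),bot.current_clock())
snap("tip1")
E
python3 t1.py
```

```text
0.4 [ 0.38  0.11 -4.72] [-0.1  -0.25  0.03] 14.075
0.45 [-1.42 -0.15 -4.75] [-0.08 -0.15  0.01] 14.6917
0.5 [-0.67  0.51 -4.78] [-0.15 -0.15  0.02] 15.3083
0.55 [ 0.65 -0.41 -3.89] [-0.11 -0.05  0.02] 15.925
0.6 [-0.22 -0.09 -2.54] [-0.01  0.03 -0.  ] 16.5417
0.65 [ 0.15  0.04 -3.21] [-0.08  0.   -0.03] 17.1583
```

View pics/tip1.png

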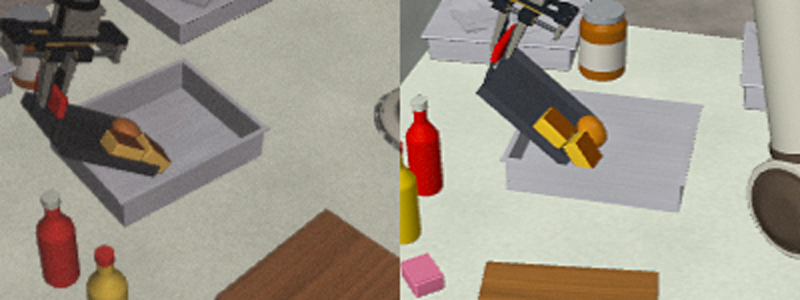

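All three have slid to the lip, and the first cornbread's nose is on the pan floor. I'll back the lip away and raise it a little, with slightly more tilt.

```bash
cat > t2.py <<'E'
from t import *
for lx,lz,th in((.065,.036,.7),(.08,.042,.75),(.085,.048,.8),(.085,.054,.85)):
    go(lx,lz,th,.04); bot.hold(.4)
    print(th,np.round(bot.current_contact_force(),2),np.round(bot.current_ft_torque(),2),bot.current_clock())
snap("tip2")
E
python3 t2.py
```

```text
0.7 [-0.06  1.04 -3.33] [-0.05  0.01 -0.05] 18.175
0.75 [ 0.63 -0.36 -2.79] [-0.07  0.13 -0.05] 19.075
0.8 [ 0.09  0.2  -3.65] [-0.05  0.31  0.03] 19.9417
0.85 [ 0.37  0.4  -3.64] [-0.13  0.3  -0.  ] 20.8583
```

View pics/tip2.png

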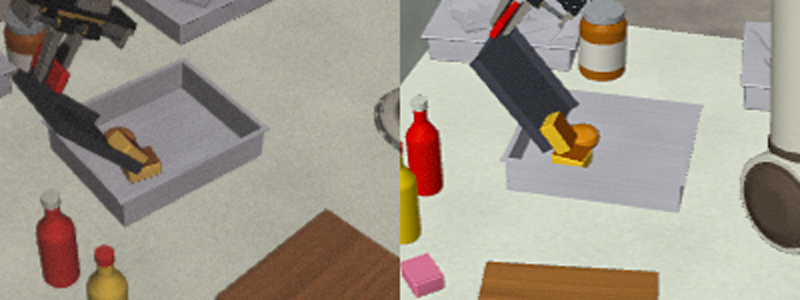

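The roll and one cornbread are in the pan. The second cornbread is leaning between the lip and the first piece, so I'll raise the lip slowly.

```bash
cat > t3.py <<'E'
from t import *
for lx,lz,th in((.085,.062,.88),(.085,.07,.9),(.09,.08,.92),(.095,.09,.92)):
    go(lx,lz,th,.04); bot.hold(.4)
    print(th,np.round(bot.current_contact_force(),2),np.round(bot.current_ft_torque(),2),bot.current_clock())
snap("tip3")
E
python3 t3.py
```

```text
0.88 [-0.79  0.   -3.65] [-0.07  0.41 -0.03] 21.8167
0.9 [ 0.18 -0.12 -4.02] [-0.05  0.42  0.03] 22.6333
0.92 [-0.52 -0.09 -2.54] [-0.06  0.48 -0.01] 23.4833
0.92 [-0.52 -0.38 -3.52] [-0.08  0.46  0.01] 24.3167
```

View pics/tip3.png

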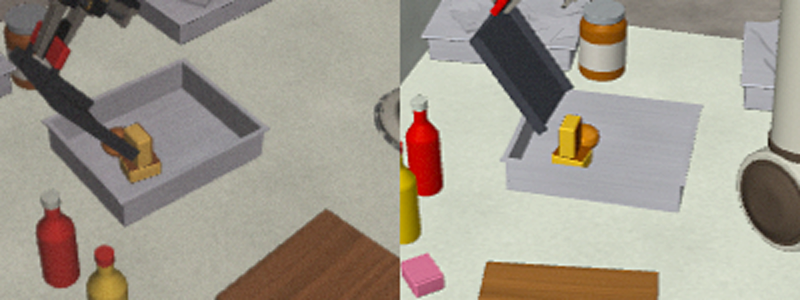

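The tray is empty. The second cornbread stands on end on the first, beside the lip. I've used all ten views, so from here I'll check numerically. I'll lift the tray clear and see whether that piece is still standing (side-view pixels around 289–301, 176–186).

```bash
cat > b.py <<'E'
from t import *
def ray(c,px,z):
    d=np.array(c["R"]).T@[(px[0]-c["cx"])/c["fx"],(px[1]-c["cy"])/c["fy"],1]; o=-np.array(c["R"]).T@c["t"]; return (o+d*(z-o[2])/d[2]).round(3)[:2]
def bread():
    for n in("side","scene"):
        c=bot.read_camera(n); hsv=cv2.cvtColor(c["pixels"],cv2.COLOR_BGR2HSV)
        q=cv2.convexHull(proj(c,wpts(D["pan"],0,[(sx*.15,sy*.12,z) for sx in(-1,1) for sy in(-1,1) for z in(0,.13)])).astype(np.float32)).astype(np.int32)
        reg=np.zeros(hsv.shape[:2],np.uint8); cv2.fillConvexPoly(reg,q,1)
        for nm,lo,hi in(("yellow",(20,110,50),(34,255,255)),("brown",(5,110,30),(19,255,255))):
            m=cv2.inRange(hsv,lo,hi)*reg
            k,_,st,ce=cv2.connectedComponentsWithStats(m)
            for i in range(1,k):
                if st[i,4]>15: print(n,nm,st[i].tolist(),ce[i].round(1),"at z=.03",ray(c,ce[i],.03))
E
cat > b1.py <<'E'
from b import *
bread()
go(.095,.15,.92,.05); bot.hold(.5); bread(); print(bot.current_clock(),np.round(bot.current_contact_force(),2))
E
python3 b1.py
```

```text
side yellow [286, 177, 20, 27, 243] [294.2 191.5] at z=.03 [ 0.555 -0.22 ]
side brown [300, 153, 22, 8, 97] [310.3 156.8] at z=.03 [ 0.556 -0.474]
side brown [295, 181, 15, 20, 177] [301.7 189.9] at z=.03 [ 0.531 -0.236]
scene brown [241, 162, 29, 29, 353] [257.8 176.2] at z=.03 [ 0.538 -0.211]
side yellow [286, 177, 20, 27, 243] [294.1 191.5] at z=.03 [ 0.555 -0.219]
side brown [300, 153, 22, 8, 97] [310.3 156.8] at z=.03 [ 0.556 -0.474]
side brown [295, 181, 15, 20, 177] [301.7 189.9] at z=.03 [ 0.531 -0.237]
scene brown [241, 163, 29, 28, 463] [255.6 175.8] at z=.03 [ 0.543 -0.217]
26.4667 [ 0.14  0.06 -2.92]
```

```bash
cat > b2.py <<'E'
from b import *
A=bot.read_camera("scene");B=bot.read_camera("side")
print(ray(A,(258.5,164),.096),ray(B,(295,178),.096),ray(A,(258.5,164),.08),ray(B,(295,178),.08))
for c,(x,y,w,h) in((A,(238,156,36,36)),(B,(282,172,36,36))):
    hsv=cv2.cvtColor(c["pixels"],cv2.COLOR_BGR2HSV)[y:y+h,x:x+w].astype(int)
    print(x,y)
    for i,r in enumerate(hsv): print(y+i,"".join("." if s<100 else ("Y" if H>=20 else ("b" if v<110 else "O")) for H,s,v in r))
E
python3 b2.py
```

```text
[ 0.54 -0.2 ] [ 0.549 -0.207] [ 0.531 -0.216] [ 0.555 -0.231]
238 156
156 ....................................
157 ....................................
158 ....................................
159 ....................................
160 ....................................
161 ....................................
162 ....................................
163 ....................bbb.............
164 ........bbbbbb.....bbOOb............
165 ......bbbbbbbbb...bbYOOOb...........
166 .....bbbbbbbbbbbYbbOOOOOOb..........
167 ....bbbbbbbbbbbYbbOYYYOOOYb.........
168 ....bbbbbbbbbbbbbbbOOYOOOOOb........
169 ...bbbbbbbbbbbbYbbbbYOOOOOOb........
170 ...bbbbbbbbbbbbbbbbbOOOOOOYb........
171 ...bbbbbbbbbbbbbbbbbbOOOObbb........
172 ...bbbbbbbbbObbbbbbbbOYbbbbb........
173 ...bbbbbbbbbOObbbbbbYbbbbbbb........
174 ....bbbbbbbbbbbbbbYbbbbbbbYb........
175 .....bbbbbbbbbbbbbYbbbbbbbbb........
176 ......bbbbbbbbbbbbbbbbbbbbbbb.......
177 ........bbbbbbbbbbbbYbbbbbbbbb......
178 ...........bbbbbYYbbbbbbbbbbbb......
179 ............bbbbbbbbbbbbbbbbbbb.....
180 ............bbbbbbYbbYbbbYbbbbbb....
181 .
[... 1229 characters left out ...]
...
191 .......YYYYYYYYbbbbOOOOObbb.........
192 .......YYYYYYYYbbbbOOOOObb..........
193 .......YYYYYYYYbbbbbbbbbb...........
194 ......bYYYYYYYYbbbbbbbbb............
195 .....bbYYYYYYYYbbbbbbbbY............
196 ....bbbYYYYYYYYbbbbbbbYY............
197 ....YbbYYYYYYYYbbbbbbYYY............
198 ....YYYYYYYYYYYbbbbbbYYY............
199 ....YYYYYYYYYbbbbbbbYYYY............
200 ....YYYYYYYYYYYYYbbYYYYb............
201 ....YYYYYYYYYYYYYYYYYYY.............
202 ..........YYYYYYYYYYYY..............
203 ..................YYYY..............
204 ....................................
205 ....................................
206 ....................................
207 ....................................
```

The second piece stands on the +x half of the first, with its top at about (0.545, −0.205). I'll nudge it gently with the tray lip towards −x so that it lies flat.

```bash
cat > b3.py <<'E'
from b import *
def top():
    c=bot.read_camera("side"); h=cv2.cvtColor(c["pixels"],cv2.COLOR_BGR2HSV)[165:215,270:330]
    ys,xs=np.nonzero(cv2.inRange(h,(20,110,50),(34,255,255))); return (ys.min()+165,xs[ys.argmin()]+270,len(ys))
go(.1,.08,.92,.06)
for lx in(.085,.075,.065,.055,.045,.035,.025):
    go(lx,.08,.92,.03); bot.hold(.2); t=top(); print(lx,t,np.round(bot.current_contact_force(),2),bot.current_clock())
    if t[0]>181: break
go(.1,.1,.92,.1); go(.1,.15,.92,.1); bot.hold(.2)
bread()
for n,(x,y,w,h) in(("scene",(230,156,44,36)),("side",(280,172,44,36))):
    hsv=cv2.cvtColor(bot.read_camera(n)["pixels"],cv2.COLOR_BGR2HSV)[y:y+h,x:x+w].astype(int)
    for i,r in enumerate(hsv): print(y+i,"".join("." if s<100 else ("Y" if H>=20 else ("b" if v<110 else "O")) for H,s,v in r))
print(bot.current_clock())
E
python3 b3.py
```

```text
0.085 (np.int64(177), np.int64(293), 247) [-0.66 -0.66 -2.37] 28.7833
0.075 (np.int64(177), np.int64(293), 245) [ 0.49  0.34 -3.63] 29.5167
0.065 (np.int64(177), np.int64(294), 251) [ 0.71 -0.83 -2.16] 30.25
0.055 (np.int64(177), np.int64(298), 258) [ 0.34  0.16 -2.8 ] 30.9833
0.045 (np.int64(187), np.int64(321), 229) [-0.74 -0.58 -2.64] 31.7167
side yellow [314, 188, 10, 18, 151] [318.3 196.6] at z=.03 [ 0.464 -0.211]
side yellow [286, 195, 20, 9, 78] [295.9 199.9] at z=.03 [ 0.535 -0.17 ]
side brown [300, 153, 22, 8, 98] [310.3 156.8] at z=.03 [ 0.556 -0.474]
side brown [286, 182, 23, 19, 273] [298.6 190.7] at z=.03 [ 0.541 -0.228]
scene brown [273, 160, 14, 21, 181] [279.4 169.4] at z=.03 [ 0.454 -0.199]
scene brown [241, 164, 29, 27, 408] [255.1 176.9] at z=.03 [ 0.548 -0.213]
156 ............................................
157 ............................................
158 ............................................
159 ............................................
160 ............................................
161 ............................................
162 ..........
[... 2524 characters left out ...]
YYYYYYYYb
194 ........bbbbbbbbbbbbbbbbbb........YYYYYYYYYb
195 .......bbbbbbbbbbbbbbbbbbY........YYYYYYYYYY
196 ......bbbbbbbbbbbbbbbbbbYY........YYYYYYYYY.
197 ......YbbbbbbbbbbbbbbbbYYY........YYYYYYYYY.
198 ......YYYYYbbbbbbbbbbbbYYY........YYYYYYYYY.
199 ......YYYYYYYYYbbbbbbbYYYY........YYYYYYYYY.
200 ......YYYYYYYYYYYYYbbYYYYY........YYYYYYYYY.
201 ......YYYYYYYYYYYYYYYYYYY.........YYYYYYYYY.
202 ............YYYYYYYYYYYY..........YYYYYYYYY.
203 ....................YYYY..........YYYYYYYYY.
204 ..................................YYYYYYYYY.
205 ...................................YYYYYYY..
206 ............................................
207 ............................................
33.5
```

All three pieces now lie separately on the pan floor. I'll bring the tray back and set it down square on the board.

```bash
cat > p.py <<'E'
from t import *
go(.02,.17,.4,.12); go(-.08,.15,0,.12)
b=D["board"]; Rb=R.from_euler("z",b[2])
def at(h,v): p,r=tray_tcp(np.r_[b[:2],.018+h],Rb); bot.line_to(p,r,max_speed=v)
at(.12,.14); at(.02,.08); at(.004,.03); bot.hold(.2)
f0=np.array(bot.current_contact_force()); print(f0.round(2))
for h in np.arange(.003,-.0041,-.001):
    at(h,.02); bot.hold(.1); f=np.array(bot.current_contact_force()); print(round(h,4),f.round(2),np.round(bot.current_ft_torque(),2))
    if f[2]-f0[2]>4: break
print(bot.current_opening(),bot.current_clock())
E
python3 p.py
```

```text
[-0.06  0.25 -2.58]
0.003 [ 0.4  0.  -3.7] [ 0.03 -0.56  0.  ]
0.002 [ 0.08  0.12 -2.8 ] [ 0.1  -0.61  0.06]
0.001 [-0.21  0.23 -2.76] [ 0.06 -0.59 -0.  ]
0.0 [-0.15  0.16 -1.63] [-0.04 -0.45  0.  ]
-0.001 [-0.99  0.2   5.62] [-0.2   0.38  0.01]
0.14669026099880567 42.6833
```

```bash
cat > q.py <<'E'
from t import *
b=D["board"]; Rb=R.from_euler("z",b[2]); p,r=tray_tcp(np.r_[b[:2],.018-.0005],Rb); bot.line_to(p,r,max_speed=.02)
z=R.from_rotvec(r).as_matrix()[:,2]
bot.set_gripper(.55); print(np.round(bot.current_contact_force(),2))
bot.line_to(p-.12*z,max_speed=.1)
q=bot.current_joints(); q=list(q); q[0]-=.9; bot.set_joints(q)   # swing aside for a clear view
A=bot.read_camera("scene");B=bot.read_camera("side")
from scipy.optimize import minimize
cv2.imwrite("pics/end_scene.png",A["pixels"]); cv2.imwrite("pics/end_side.png",B["pixels"])
V=[cv2.cvtColor(cv2.GaussianBlur(c["pixels"],(3,3),0),cv2.COLOR_BGR2HSV) for c in(A,B)]
# dark-steel mask (low saturation, dark) within the board: compare with rendered footprints
def hull(p,c): return cv2.convexHull(proj(c,wpts(p,.018,[(sx*.1,sy*.08,zz) for sx in(-1,1) for sy in(-1,1) for zz in(0,.022)])).astype(np.float32))[:,0]
G=[cv2.GaussianBlur(c["pixels"],(3,3),0).astype(np.float32) for c in(A,B)]
def sil(p):
    s=0
    for c,g in zip((A,B),G):
        h=hull(p,c); m=h.mean(0)
        for a,e in zip(h,np.roll(h,-1,0)):
            n=np.array([e[1]-a[1],a[0]-e[0]]);l=np.hypot(*n)
            if l<10: continue
            n=n/l*np.sign(n@(a-m)); x=a+(e-a)*np.linspace(.08,.92,60)[:,None]
            v=lambda k:cv2.remap(g,(x+k*n)[:,0].astype(np.float32),(x+k*n)[:,1].astype(np.float32),cv2.INTER_LINEAR)
            o,i=v(1.2),v(-1.2); s+=l*np.clip((o[:,0,2]-o[:,0,0])-(i[:,0,2]-i[:,0,0]),-40,40).mean()  # wood is red, steel is not
    return -s
r=min((minimize(sil,np.array(b)+d,method="Nelder-Mead",options=dict(initial_simplex=np.array(b)+d+np.array([[0,0,0],[.004,0,0],[0,.004,0],[0,0,.04]]))) for d in([0,0,0],[.004,0,.03],[-.004,0,-.03],[0,.004,-.03],[0,-.004,.03])),key=lambda r:r.fun)
print("board",np.round(b,4),"tray",r.x.round(4),r.fun,sil(b),bot.current_clock())
E
python3 q.py; cat > b4.py <<'E'
from b import *
bread()
E
python3 b4.py
```

```text
[ 0.06 -1.   -0.71]
board [0.4531 0.1845 0.1749] tray [0.454  0.1838 0.1705] -9929.603515625 -9822.656 47.075
side yellow [314, 188, 10, 18, 153] [318.3 196.5] at z=.03 [ 0.464 -0.211]
side yellow [286, 195, 20, 9, 77] [295.8 199.9] at z=.03 [ 0.535 -0.17 ]
side brown [300, 153, 22, 8, 97] [310.3 156.8] at z=.03 [ 0.556 -0.474]
side brown [286, 182, 24, 19, 272] [298.7 190.8] at z=.03 [ 0.54  -0.228]
scene brown [273, 160, 14, 21, 188] [279.8 169.5] at z=.03 [ 0.453 -0.198]
scene brown [241, 164, 29, 27, 424] [254.9 176.6] at z=.03 [ 0.548 -0.215]
```

The tray measures within 1 mm and 0.005 rad of square on the board, and all three pieces are at rest in the pan.

```bash
python3 -c "
from workcell import bot
print(bot.job_done(),bot.current_clock())"
```

```text
the job is handed in; nothing more can be done
the job is handed in; nothing more can be done
```

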